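# Clear up the glazing bench

### The job

Clear up the pottery bench by kind: stand both glaze jars in the blue tray, lay both wooden-handled hand tools (the loop tool and the knife) in the wooden tray, and stand the kiln post in the red tray. Everything must end on its tray's floor, the jars and post upright, the tools lying flat and not on top of one another or propped on the rim. Never tip a jar over, and do not shift the little grey unfired pinch pot that stands among the trays.

Things in the scene. Friction and masses are not known exactly. Their poses are not given: they have to be found in the camera images.
- green_jar: Small glaze jar, closed: white round body, green screw lid. Body 44 mm diameter, narrowing to the lid (40 mm diameter, the top 16 mm); 55 mm tall in all; stands upright on the table. About 100 g, which may vary by a third. Origin: centre of its underside; z up its axis; round, so its yaw does not matter.
- yellow_jar: Small glaze jar, closed: white round body, yellow screw lid. Body 44 mm diameter, narrowing to the lid (40 mm diameter, the top 16 mm); 55 mm tall in all; stands upright on the table. About 100 g, which may vary by a third. Origin: centre of its underside; z up its axis; round, so its yaw does not matter.
- loop_tool: Double-ended clay loop tool lying on the table: dark wooden handle 80 mm long with square section 14 x 14 mm (rounded edges), short brass ferrules and a flat steel wire loop (26 mm wide) at either end; 130 mm long in all, about 40 g. Origin: middle of the handle, on its centre line, 7 mm above what it lies on; x along the tool; balanced at the origin.
- knife: Short clay knife lying on the table: dark wooden handle 80 mm long with square section 14 x 14 mm (rounded edges), brass ferrule at each end, a thin steel blade 11 mm wide at one end only; 113 mm long in all, about 35 g. Origin: middle of the handle, on its centre line, 7 mm above what it lies on; x along the knife towards the blade, which ends 66 mm from the origin; balances near the origin.
- kiln_post: Kiln post (kiln furniture): buff firebrick-coloured square block 38 x 38 mm, 60 mm tall, with a small crenel (6 mm high stubs) at each corner of its top; stands upright on the table, about 140 g. Origin: centre of its underside; z up, x and y square to its sides.
- blue_tray: Blue plastic rectangular tray for the glaze jars, fixed to the table. Outside 150 mm along its x, 170 mm along its y, 20 mm high; walls and floor 5 mm thick, so inside it is 140 x 160 mm and 15 mm deep. Origin: centre of its underside, at table height; z up. All three trays have the same shape; they differ in colour only.
- wood_tray: Pale wooden rectangular tray for the hand tools, fixed to the table. Outside 150 mm along its x, 170 mm along its y, 20 mm high; walls and floor 5 mm thick, so inside it is 140 x 160 mm and 15 mm deep. Origin: centre of its underside, at table height; z up. All three trays have the same shape; they differ in colour only.
- red_tray: Red plastic rectangular tray for the kiln post, fixed to the table. Outside 150 mm along its x, 170 mm along its y, 20 mm high; walls and floor 5 mm thick, so inside it is 140 x 160 mm and 15 mm deep. Origin: centre of its underside, at table height; z up. All three trays have the same shape; they differ in colour only.
- pinch_pot: Small unfired grey clay pinch pot, open, 40 mm across the rim, 24 mm high, standing loose on the table in one of the two gaps between neighbouring trays. It is to be left alone. Origin: centre of its underside; z up.
There are look-alikes about, which are no part of the job. Leave any black look-alike of the green_jar alone.

How it is judged:
By the outcome, as a careful person would: the job done as asked, in the order asked, and still so for the second after the job is handed in, with the robot touching nothing.
It also fails if it takes over 134 s, if anything falls off the work surface, if the arm or the gripper's body presses on something with over 40 N, if the wrist force passes 120 N, or if a joint passes its speed limit or range.

### The arm

A 6-joint arm with a two-finger parallel gripper is mounted at the origin on the work surface. World frame = base frame: x ahead of the robot, y to its left, z up, the work surface at z = 0. Lengths are in m, angles in rad, forces in N, time in s.
With the tool pointing down it reaches from about 0.35 to 0.85 m from the base axis. Payload 8.1 kg.
Tool frame: the origin (TCP) lies midway between the tips of the shut fingers; the grasp point (between the pads) lies 19 mm behind it (manip.grip_point_offset is the distance from the TCP to the grasp point, in m); z points along the fingers, y is the line along which they close (so a half turn about z gives the same grasp; the last joint's range is limited). The gripper opens to 93 mm and grips with 3 to 60 N. Pads are 15 mm wide; open, the fingers measure 128 mm over their backs; the gripper's body (75 mm by 188 mm) begins 65 mm behind the grasp point.
Start: joints at [1.063, 0.13, 1.488, -0, 1.523, -0.085], TCP at [0.246, 0.547, 0.219] pointing down, gripper open.
Joint ranges: [-2.96, 2.96], [-0.89, 2.26], [0.02, 2.5], [-1.34, 4.48], [0, 2.73], [-2.66, 2.66]. Speed limits (rad/s): [2.39, 2.39, 2.79, 3.14, 3.14, 3.14].

### API

Orientations are given as a unit quaternion [w, x, y, z].
In Python, from station import manip, vision, nets gives the robot as it stands.
- The arm moves only by the tool play_rows, never from a script. Its argument "moves" is a list of rows, each an object with "offset": the shift along the tool's x, y, z each as a share of 0.02 m, from -1 to 1, a list of three; "spin": the turn about the tool's z as a share of 4 degrees, from -1 to 1. A call has 1 to 20 rows; each row shifts and turns the commanded pose from where the row before left it, along the tool's axes as they then stand; what a row does not reach is not made up. A row lasts 1/8 s, in which the tool goes at most 62.5 mm and 10.7 degrees, less where a joint would pass 70% of its speed; a pose out of reach is approached as far as the arm can. A call with a number of a shift or a turn outside -1 to 1 is refused whole. A call with a gripper value outside its range is refused whole. "hand" is the opening, from 0 (shut) to 1 (fully open), set as the call begins (left out, the last holds). The fingers move at their own pace and stop on an object; "force" is the grip in N (left out, the last holds). Time passes only in rows, so rows that do not move let the fingers close. It gives the time, the measured TCP pose, the force, the opening and the grip force at its end, in the units of the state.
- manip.read_state(): the state, without advancing time (a new reading comes with each control period).
- vision.read_camera(name): name is "scene" or "top" or "wrist"; returns a dict with "pixels" (480x640x3 uint8, blue, green, red), "depth" (480x640 float32, m along the optical axis (not along the pixel's ray), 0 where there is no reading), "mtx" (3x3 intrinsics, pixels), "extrinsics" (4x4, takes a point from camera to world coordinates); the wrist camera has in their place "hand_eye" (4x4, takes a point from camera to tool coordinates, whose origin is the TCP and whose axes are the flange's). Camera axes: x right, y down, z forward; pixel columns grow to the right and rows downward; lengths in m; the calibration is good to about 2 mm. A picture is of the moment at which its call begins: read the wrist's pose just before it.
- manip.hand_in(): hands the job in; it is judged then, once.
Trained networks look in a picture, given as the dict that the camera call returned (one of the last four; its "shot" number tells which), for a name from the list of things; names that differ only in an ending like _2 or _b are one class to them, and where a whole thing is asked for, a point or a joint stands for the part that bears it (a point fixed in the world has none). Each returns a list of dicts, best first, with "score" (0 to 1); they miss things now and then, are a little off and sometimes report something else, mostly with a low value. They report only what shows in the picture. A call takes as long as a camera call. They do not tell look-alikes from the thing itself.
- nets.boxes_of(picture, name): "rect" ([left, top, right, bottom] as shares, 0 to 1, of the picture: columns of its width, rows of its height, round what is visible of it).
- nets.silhouettes(picture, name): "mask" (480x640 bool, what is visible of it) and "rect" ([left, top, right, bottom] as shares, 0 to 1, of the picture: columns of its width, rows of its height, round what is visible of it).
The state is a dict: "time_s": time; "joints": joint angles; "joint_velocities": joint speeds; "joint_torque": joint torques, N m; "position": TCP position; "tcp_rot": TCP orientation; "ft_force": force on the tool from outside, world axes, zero at the start; "torque": the same for the moment, N m; "width": finger opening in m; "gripper_force": force on a finger pad.
Only numpy, scipy, OpenCV 4.12 (cv2) and the standard library are available. Lean on these libraries where they do the work, as an engineer would, in place of code of your own. Each camera call takes 0.05 s, during which the arm holds its last target. There are 200 camera calls.

## Working session

There is one attempt and no reset: what is moved stays moved. The work goes in short steps, Python scripts to look and compute and a tool call to move; the robot and the scene stay as the last step left them, time stands still between calls to the robot, and variables do not carry over. Pictures are saved under pics/ and viewed, at most 14 in all, crops included, and the job is handed in when it is done.

Besides the shell and the picture viewer there is one more tool, called after "Emit:" in YAML: its name, and indented under it one key for each argument. play_rows: Moves the arm, as the interface text tells. Shift numbers are shares of 0.02 m and turn numbers shares of 4 degrees, none past 1 either way. Its arguments: {"type":"object","properties":{"moves":{"type":"array","items":{"type":"object","properties":{"offset":{"type":"array","items":{"type":"number"}},"spin":{"type":"number"}}}},"hand":{"type":"number"},"force":{"type":"number"}},"required":["moves"]}

```bash
mkdir -p pics; ls
python3 - <<'E'
from station import manip, vision, nets
import cv2
s=manip.read_state();print({k:s[k] for k in('time_s','position','tcp_rot','width')})
for n in('top','scene'):
    p=vision.read_camera(n);cv2.imwrite(f'pics/{n}0.png',p['pixels']);print(n,p['mtx'].tolist() if hasattr(p['mtx'],'tolist') else p['mtx'],p['extrinsics'])
E
```

```text
pics
{'time_s': 0.0, 'position': array([0.24589121, 0.54668498, 0.2176062 ]), 'tcp_rot': array([-2.55756072e-04,  2.09817014e-01,  9.77740252e-01, -8.68722806e-04]), 'width': 0.09325187887709682}
top [[555.8769505182313, 0.0, 319.0693113855818], [0.0, 555.8769505182313, 245.91361482110415], [0.0, 0.0, 1.0]] [[-0.00476607 -0.98941718  0.14502042  0.39773218]
 [-0.99997963  0.00409982 -0.00489271  0.01651758]
 [ 0.00424638 -0.14504078 -0.98941657  1.12703201]
 [ 0.          0.          0.          1.        ]]
scene [[591.6374097767798, 0.0, 321.15465824864157], [0.0, 591.6374097767798, 248.53535277667004], [0.0, 0.0, 1.0]] [[ 0.09354469  0.84813197 -0.52146098  1.23283658]
 [ 0.99559538 -0.08298076  0.04363515 -0.0683808 ]
 [-0.00626286 -0.52324598 -0.85215868  1.15820515]
 [ 0.          0.          0.          1.        ]]
```

View pics/top0.png

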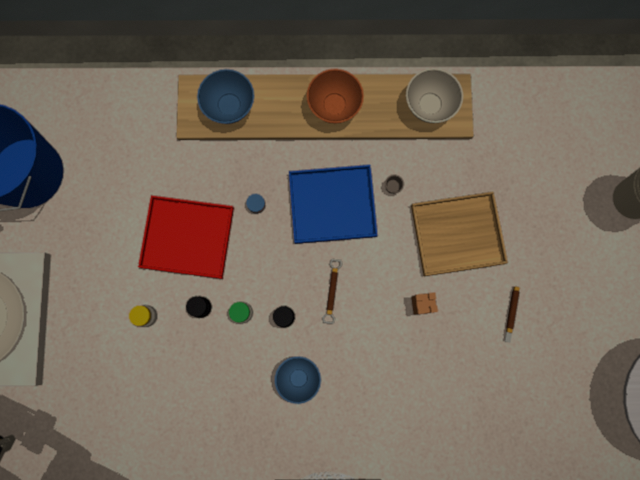

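View pics/scene0.png

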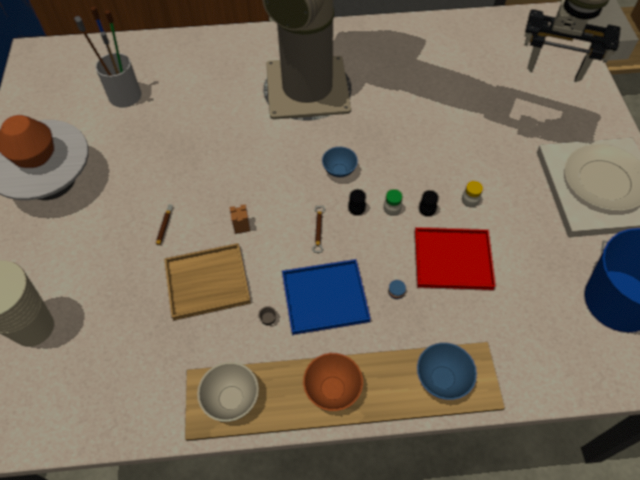

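The top view shows yellow jar (141,316), green jar (240,313) with black look-alikes at (199,307) and (284,317), loop tool (333,291), post (425,303) and knife (512,313). The trays are red (186,238), blue (333,205) and wood (459,234). The grey pinch pot is at (394,185), with a blue look-alike at (256,204). The scene view agrees. For the first grasp the candidates are black (199,307), green (240,313), black (284,317) and yellow (141,316), and I choose the green lid at (240,313).

```bash
cat > h.py <<'E'
from station import manip, vision, nets
import numpy as np, cv2
def cloud(p,m,T=None):
    T=np.array(p['extrinsics']) if T is None else T
    K=np.array(p['mtx']); v,u=np.nonzero(m&(p['depth']>0)); d=p['depth'][v,u]
    c=np.stack([(u-K[0,2])/K[0,0]*d,(v-K[1,2])/K[1,1]*d,d,np.ones_like(d)])
    return (T@c)[:3].T, p['pixels'][v,u]
def rect(P):
    (c,s,a)=cv2.minAreaRect((P[:,:2]*1000).astype(np.float32)); return np.round(c,1),np.round(s,1),round(a,1)
E
python3 - <<'E'
from h import *
for n in('top','scene'):
    p=vision.read_camera(n)
    for o in('green_jar','yellow_jar','loop_tool','knife','kiln_post','blue_tray','wood_tray','red_tray','pinch_pot'):
        for r in nets.silhouettes(p,o):
            if r['score']<.3: continue
            P,c=cloud(p,r['mask']); 
            if len(P)<10: continue
            zt=np.percentile(P[:,2],97); t=P[:,2]>zt-.006
            print(n,o,round(r['score'],2),'px',np.round(np.array(r['rect'])[[0,1,2,3]]*[640,480,640,480]),'ztop',round(zt,3),'top mid',np.round((P[t].min(0)+P[t].max(0))/2,3)[:2],'col',np.median(c,0),'rect',*rect(P if 'jar' not in o else P[t]))
    if n=='top': cv2.imwrite('pics/crop.png',cv2.resize(p['pixels'][280:350,110:310],None,fx=4,fy=4,interpolation=cv2.INTER_CUBIC))
E
```

```text
top green_jar 0.98 px [231. 305. 255. 324.] ztop 0.058 top mid [0.43  0.165] col [ 46. 103.  30.] rect [429.4 165.1] [38.2 37.7] 44.9
top green_jar 0.89 px [271. 307. 297. 329.] ztop 0.059 top mid [0.421 0.081] col [18. 18. 19.] rect [420.6  80.9] [38.3 36.2] 89.7
top green_jar 0.78 px [183. 297. 213. 318.] ztop 0.058 top mid [0.44  0.247] col [16. 16. 17.] rect [440.6 246.5] [37.5 36.4] 51.0
top yellow_jar 0.83 px [130. 308. 160. 328.] ztop 0.058 top mid [0.423 0.355] col [ 11.5 120.  141. ] rect [422.9 354.9] [38.1 37.3] 4.8
top loop_tool 0.68 px [324. 260. 339. 322.] ztop 0.017 top mid [ 0.47  -0.017] col [35. 61. 75.] rect [470.6 -13.3] [ 22.9 127.2] 83.5
top knife 0.59 px [505. 287. 522. 339.] ztop 0.018 top mid [ 0.428 -0.374] col [20.5 35.  64. ] rect [ 424.2 -376.8] [ 20.3 111.2] 77.3
top knife 0.31 px [290. 166. 381. 246.] ztop 0.021 top mid [ 0.649 -0.017] col [115.  58.  22.] rect [649.8 -17.7] [151.  170.3] 4.7
top kiln_post 0.71 px [411. 290. 439. 317.] ztop 0.064 top mid [ 0.444 -0.195] col [ 53.  87. 133.] rect [ 444.9 -200.9] [37.7 51.9] 6.5
top blue_tray 0.39 px [324
[... 1310 characters left out ...]
17.3] 76.3
scene kiln_post 0.74 px [230. 202. 250. 231.] ztop 0.061 top mid [ 0.446 -0.19 ] col [ 39.  70. 101.] rect [ 423.9 -193.8] [86.7 41.7] 5.9
scene blue_tray 0.66 px [281. 257. 369. 338.] ztop 0.02 top mid [ 0.651 -0.013] col [118.  55.  10.] rect [650.5 -12.3] [152.6 170.5] 4.5
scene wood_tray 0.69 px [166. 241. 252. 320.] ztop 0.02 top mid [ 0.589 -0.268] col [ 58. 104. 136.] rect [ 581.  -270.8] [168.3 172.1] 8.0
scene red_tray 0.86 px [414. 226. 493. 292.] ztop 0.02 top mid [0.583 0.285] col [  0.   4. 154.] rect [576.4 288.2] [179.3 171.4] 82.5
scene pinch_pot 0.61 px [262. 306. 277. 326.] ztop 0.025 top mid [ 0.688 -0.137] col [53. 63. 71.] rect [ 689.1 -138. ] [35.7 38.5] 66.0
```

View pics/crop.png

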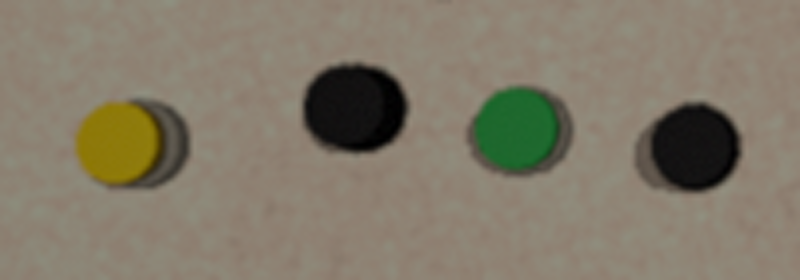

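Both views agree to about 5 mm, and the heights match the text (jars 57 mm, tools 16 mm, post 61 mm, trays 20 mm). The crop confirms the green lid at crop (515,130), with a black jar on either side, so I'll close the fingers along world x. First I spin to that yaw and come down.

Emit:
play_rows:
  moves:
    - {"offset": [0,0,0.25],"spin": 1}
    - {"offset": [0,0,0.25],"spin": 1}
    - {"offset": [0,0,0.25],"spin": 1}
    - {"offset": [0,0,0.25],"spin": 1}
    - {"offset": [0,0,0.25],"spin": 1}
    - {"offset": [0,0,0.25],"spin": 1}
    - {"offset": [0,0,0.25],"spin": 1}
    - {"offset": [0,0,0.25],"spin": 1}
    - {"offset": [0,0,0.25],"spin": 1}
    - {"offset": [0,0,0.25],"spin": 1}
    - {"offset": [0,0,0.25],"spin": 1}
    - {"offset": [0,0,0.25],"spin": 1}
    - {"offset": [0,0,0.25],"spin": 1}
    - {"offset": [0,0,0.25],"spin": 1}
    - {"offset": [0,0,0.25],"spin": 1}
    - {"offset": [0,0,0.25],"spin": 1}
    - {"offset": [0,0,0],"spin": 0.44}
  hand: 0.9
  force: 20

```text
time_s: 3.22
position: [0.246, 0.5468, 0.1381]
tcp_rot: [0.0, 0.707, 0.707, -0.0]
ft_force: [-0.2, -0.9, 0.5]
width: 0.0838
gripper_force: 0.0
```

Emit:
play_rows:
  moves:
    - {"offset": [-1,0.5,0]}
    - {"offset": [-1,0.5,0]}
    - {"offset": [-1,0.5,0]}
    - {"offset": [-1,0.5,0]}
    - {"offset": [-1,0.5,0]}
    - {"offset": [-1,0.5,0]}
    - {"offset": [-1,0.5,0]}
    - {"offset": [-1,0.5,0]}
    - {"offset": [-1,0.5,0]}
    - {"offset": [-1,0.5,0]}
    - {"offset": [-1,0.5,0]}
    - {"offset": [-1,0.5,0]}
    - {"offset": [-1,0.5,0]}
    - {"offset": [-1,0.5,0]}
    - {"offset": [-1,0.5,0]}
    - {"offset": [-1,0.5,0]}
    - {"offset": [-1,0.5,0]}
    - {"offset": [-1,0.5,0]}
    - {"offset": [-1,0.2,0]}
    - {"offset": [0,0,0]}

```text
invalid input
```

```bash
cat >> h.py <<'E'
def wrist():
    s=manip.read_state(); p=vision.read_camera('wrist'); w,x,y,z=s['tcp_rot']
    from scipy.spatial.transform import Rotation as R
    T=np.eye(4); T[:3,:3]=R.from_quat([x,y,z,w]).as_matrix(); T[:3,3]=s['position']
    return s,p,T@np.array(p['hand_eye'])
def see(names,name):
    s,p,T=wrist(); cv2.imwrite(f'pics/{name}.png',p['pixels']); print('tcp',np.round(s['position'],4),s['time_s'])
    for o in names:
        for r in nets.silhouettes(p,o):
            P,c=cloud(p,r['mask'],T)
            if len(P)<10: continue
            zt=np.percentile(P[:,2],97); t=P[:,2]>zt-.006
            print(o,round(r['score'],2),np.round(np.array(r['rect'])*[640,480,640,480]),'ztop',round(zt,3),'mid',np.round((P[t].min(0)+P[t].max(0))/2,4)[:2],'col',np.median(c,0),'toprect',*rect(P[t]),'allrect',*rect(P))
    return s,p,T
E
python3 -c "
from h import *
see(['green_jar'],'w1')"
```

```text
tcp [0.246  0.5468 0.1381] 3.225
```

View pics/w1.png

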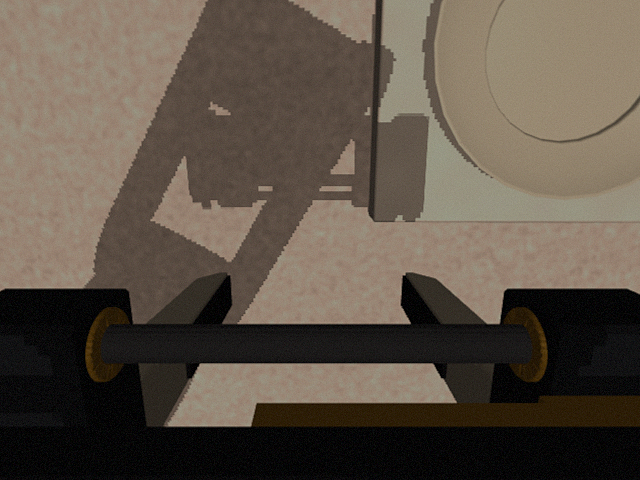

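The call was refused and nothing moved. The wrist view shows the turntable base at upper right and the fingers at (225,285) and (410,285). I'll retry with spin included.

Emit:
play_rows:
  moves:
    - {"offset": [-1,0.5,0],"spin": 0}
    - {"offset": [-1,0.5,0],"spin": 0}
    - {"offset": [-1,0.5,0],"spin": 0}
    - {"offset": [-1,0.5,0],"spin": 0}
    - {"offset": [-1,0.5,0],"spin": 0}
    - {"offset": [-1,0.5,0],"spin": 0}
    - {"offset": [-1,0.5,0],"spin": 0}
    - {"offset": [-1,0.5,0],"spin": 0}
    - {"offset": [-1,0.5,0],"spin": 0}
    - {"offset": [-1,0.5,0],"spin": 0}
    - {"offset": [-1,0.5,0],"spin": 0}
    - {"offset": [-1,0.5,0],"spin": 0}
    - {"offset": [-1,0.5,0],"spin": 0}
    - {"offset": [-1,0.5,0],"spin": 0}
    - {"offset": [-1,0.5,0],"spin": 0}
    - {"offset": [-1,0.5,0],"spin": 0}
    - {"offset": [-1,0.5,0],"spin": 0}
    - {"offset": [-1,0.5,0],"spin": 0}
    - {"offset": [-1,0.2,0],"spin": 0}

```text
time_s: 5.7
position: [0.4307, 0.1658, 0.1388]
tcp_rot: [0.0, 0.707, 0.707, 0.0]
ft_force: [0.2, 0.6, -0.6]
width: 0.0836
gripper_force: 0.0
```

```bash
python3 -c "
from h import *
see(['green_jar'],'w2')"
```

```text
tcp [0.4307 0.1658 0.1388] 5.7
green_jar 0.9 [281. 299. 330. 370.] ztop 0.056 mid [0.42   0.0849] col [5. 4. 5.] toprect [416.7  84. ] [23.7 39.5] 14.3 allrect [418.8  87. ] [41.6 38.7] 64.1
green_jar 0.76 [287. 205. 340. 269.] ztop 0.056 mid [0.4289 0.1692] col [ 33. 106.  12.] toprect [428.9 169.2] [38.2 39.3] 0.1 allrect [432.7 164.6] [45.4 54.6] 46.3
green_jar 0.57 [299.  90. 362. 156.] ztop 0.056 mid [0.4404 0.2513] col [10. 10. 10.] toprect [440.4 251.3] [38.5 39.2] 90.0 allrect [439.7 251.2] [40.7 42.2] 58.9
```

View pics/w2.png

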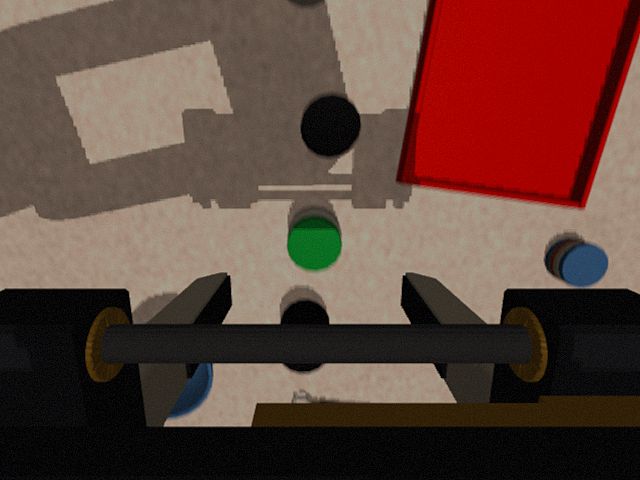

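The close view shows the green lid at (314,243) between the black jars at (330,125) and (304,335). It measures (0.429, 0.169), top at 0.056, which agrees. Descending and gripping.

Emit:
play_rows:
  moves:
    - {"offset": [0.15,-0.1,0.9],"spin": 0}
    - {"offset": [0,0,1],"spin": 0}
    - {"offset": [0,0,1],"spin": 0}
    - {"offset": [0,0,1],"spin": 0}
    - {"offset": [0,0,1],"spin": 0}
    - {"offset": [0,0,1],"spin": 0}
    - {"offset": [0,0,0.5],"spin": 0}
    - {"offset": [0,0,0],"spin": 0}

```text
time_s: 6.8
position: [0.427, 0.1704, 0.0094]
tcp_rot: [-0.001, 0.707, 0.707, -0.001]
ft_force: [0.1, 0.0, -0.2]
width: 0.0839
gripper_force: 0.0
```

Emit:
play_rows:
  moves:
    - {"offset": [0,0,0],"spin": 0}
    - {"offset": [0,0,0],"spin": 0}
    - {"offset": [0,0,0],"spin": 0}
    - {"offset": [0,0,0],"spin": 0}
    - {"offset": [0,0,0],"spin": 0}
    - {"offset": [0,0,0],"spin": 0}
  hand: 0.3
  force: 20

```text
time_s: 7.55
position: [0.4285, 0.1702, 0.0109]
tcp_rot: [0.0, 0.707, 0.707, 0.0]
ft_force: [-0.3, -0.5, 1.6]
width: 0.0434
gripper_force: 20.0
```

Emit:
play_rows:
  moves:
    - {"offset": [0,0,-0.5],"spin": 0}
    - {"offset": [0,0,-1],"spin": 0}
    - {"offset": [0,0,-1],"spin": 0}
    - {"offset": [0,0,-1],"spin": 0}
    - {"offset": [-0.5,0.5,-0.5],"spin": 0}
    - {"offset": [-1,1,0],"spin": 0}
    - {"offset": [-1,1,0],"spin": 0}
    - {"offset": [-1,1,0],"spin": 0}
    - {"offset": [-1,1,0],"spin": 0}
    - {"offset": [-1,1,0],"spin": 0}
    - {"offset": [-1,1,0],"spin": 0}
    - {"offset": [-1,1,0],"spin": 0}
    - {"offset": [-1,1,0],"spin": 0}
    - {"offset": [-1,1,0],"spin": 0}
    - {"offset": [-1,1,0],"spin": 0}
    - {"offset": [-0.75,0.6,0],"spin": 0}
    - {"offset": [0,0,0],"spin": 0}

```text
time_s: 9.68
position: [0.6506, -0.0567, 0.0899]
tcp_rot: [-0.0, 0.708, 0.707, -0.0]
ft_force: [-1.3, -0.1, -1.1]
width: 0.0436
gripper_force: 20.0
```

```bash
python3 -c "
from h import *
see(['blue_tray','green_jar'],'w3')"
```

```text
tcp [ 0.6506 -0.0567  0.0899] 9.675
blue_tray 0.56 [177.  37. 429. 306.] ztop 0.02 mid [ 0.6501 -0.009 ] col [128.  56.  16.] toprect [650.  -13.8] [150.7 169.8] 4.5 allrect [649.3 -11.6] [162.2 174.8] 4.7
green_jar 0.59 [265. 247. 366. 384.] ztop 0.135 mid [ 0.6507 -0.0581] col [32. 98. 13.] toprect [652.  -57.8] [36.6 39.9] 11.3 allrect [650.2 -56.4] [41.7 40.8] 67.8
```

View pics/w3.png

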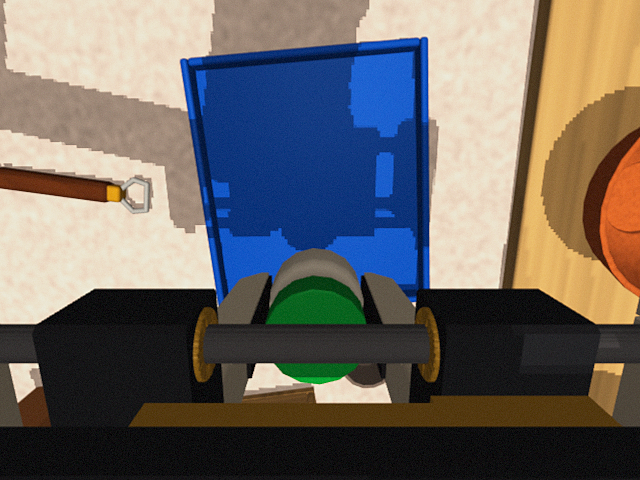

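The green jar is held at (316,330) over the blue tray, whose centre is confirmed at (0.650,-0.014). The jar base is about 10 mm below the TCP. Lowering and releasing with a modest opening.

Emit:
play_rows:
  moves:
    - {"offset": [0,0,0.5],"spin": 0}
    - {"offset": [0,0,1],"spin": 0}
    - {"offset": [0,0,1],"spin": 0}
    - {"offset": [0,0,0.7],"spin": 0}
    - {"offset": [0,0,0.25],"spin": 0}
    - {"offset": [0,0,0.25],"spin": 0}
    - {"offset": [0,0,0],"spin": 0}

```text
time_s: 10.7
position: [0.6505, -0.0548, 0.0168]
tcp_rot: [0.0, 0.707, 0.707, 0.0]
ft_force: [-0.0, 0.3, -1.5]
width: 0.0434
gripper_force: 20.0
```

Emit:
play_rows:
  moves:
    - {"offset": [0,0,0],"spin": 0}
    - {"offset": [0,0,0],"spin": 0}
    - {"offset": [0,0,0],"spin": 0}
    - {"offset": [0,0,-0.5],"spin": 0}
    - {"offset": [0,0,-1],"spin": 0}
    - {"offset": [0,0,-1],"spin": 0}
    - {"offset": [0,0,-1],"spin": 0}
    - {"offset": [0,0,-1],"spin": 0}
    - {"offset": [0,0,-1],"spin": 0}
  hand: 0.66

```text
time_s: 11.82
position: [0.6504, -0.0547, 0.1283]
tcp_rot: [0.0, 0.707, 0.707, 0.0]
ft_force: [0.2, 0.3, 0.3]
width: 0.0616
gripper_force: 0.0
```

Emit:
play_rows:
  moves:
    - {"offset": [1,-0.55,0],"spin": 0}
    - {"offset": [1,-0.55,0],"spin": 0}
    - {"offset": [1,-0.55,0],"spin": 0}
    - {"offset": [1,-0.55,0],"spin": 0}
    - {"offset": [1,-0.55,0],"spin": 0}
    - {"offset": [1,-0.55,0],"spin": 0}
    - {"offset": [1,-0.55,0],"spin": 0}
    - {"offset": [1,-0.55,0],"spin": 0}
    - {"offset": [1,-0.55,0],"spin": 0}
    - {"offset": [1,-0.55,0],"spin": 0}
    - {"offset": [1,-0.55,0],"spin": 0}
    - {"offset": [1,-0.55,0],"spin": 0}
    - {"offset": [1,-0.55,0],"spin": 0}
    - {"offset": [1,-0.55,0],"spin": 0}
    - {"offset": [1,-0.55,0],"spin": 0}
    - {"offset": [1,-0.55,0],"spin": 0}
    - {"offset": [1,-0.55,0],"spin": 0}
    - {"offset": [1,-0.55,0],"spin": 0}
    - {"offset": [1,-0.55,0],"spin": 0}
    - {"offset": [0.7,-0.8,0],"spin": 0}
  hand: 0.9

```text
time_s: 14.32
position: [0.4242, 0.3403, 0.1267]
tcp_rot: [0.0, 0.707, 0.707, 0.0]
ft_force: [0.2, 0.6, -0.7]
width: 0.084
gripper_force: 0.0
```

```bash
python3 -c "
from h import *
see(['yellow_jar'],'w4')
p=vision.read_camera('top')
for r in nets.silhouettes(p,'green_jar'):
    P,c=cloud(p,r['mask']);print(r['score'],np.median(P,0),P[:,2].max(),np.median(c,0))"
```

```text
tcp [0.4242 0.3403 0.1267] 14.325
yellow_jar 0.62 [283. 186. 343. 254.] ztop 0.056 mid [0.4232 0.36  ] col [  0.  76. 104.] toprect [423.2 360. ] [38.6 39.1] 0.8 allrect [427.2 357.6] [41.8 51.8] 47.9
0.82 [0.43947508 0.24301806 0.05353835] 0.062307734638166634 [17. 17. 19.]
0.77 [ 0.64481237 -0.05781081  0.05901291] 0.0650657964784318 [ 46. 106.  29.]
0.63 [0.42020338 0.07901239 0.05480698] 0.06033378542344403 [19. 19. 20.]
0.4 [0.42279927 0.34587225 0.05233009] 0.224547248815969 [ 14.  84. 104.]
```

Green stands in the tray (top at 0.06). Yellow measures (0.423, 0.360).

Emit:
play_rows:
  moves:
    - {"offset": [1,-0.05,0.5],"spin": 0}
    - {"offset": [0,0,1],"spin": 0}
    - {"offset": [0,0,1],"spin": 0}
    - {"offset": [0,0,1],"spin": 0}
    - {"offset": [0,0,1],"spin": 0}
    - {"offset": [0,0,1],"spin": 0}
    - {"offset": [0,0,0.3],"spin": 0}
    - {"offset": [0,0,0],"spin": 0}

```text
time_s: 15.52
position: [0.424, 0.3591, 0.0102]
tcp_rot: [-0.0, 0.707, 0.707, -0.0]
ft_force: [1.1, 0.3, 0.9]
width: 0.0838
gripper_force: 0.0
```

Emit:
play_rows:
  moves:
    - {"offset": [0,0,0],"spin": 0}
    - {"offset": [0,0,0],"spin": 0}
    - {"offset": [0,0,0],"spin": 0}
    - {"offset": [0,0,0],"spin": 0}
    - {"offset": [0,0,0],"spin": 0}
  hand: 0.3

```text
time_s: 16.15
position: [0.4243, 0.3593, 0.0108]
tcp_rot: [-0.0, 0.707, 0.707, 0.0]
ft_force: [0.1, 0.8, 1.8]
width: 0.0431
gripper_force: 20.0
```

Emit:
play_rows:
  moves:
    - {"offset": [0,0,-0.5],"spin": 0}
    - {"offset": [0,0,-1],"spin": 0}
    - {"offset": [0,0,-1],"spin": 0}
    - {"offset": [0,0,-1],"spin": 0}
    - {"offset": [-0.5,0.3,-1],"spin": 0}
    - {"offset": [-1,0.7,0],"spin": 0}
    - {"offset": [-1,0.7,0],"spin": 0}
    - {"offset": [-1,0.7,0],"spin": 0}
    - {"offset": [-1,0.7,0],"spin": 0}
    - {"offset": [-1,0.7,0],"spin": 0}
    - {"offset": [-1,0.7,0],"spin": 0}
    - {"offset": [-1,0.7,0],"spin": 0}
    - {"offset": [-1,0.7,0],"spin": 0}
    - {"offset": [-1,0.7,0],"spin": 0}
    - {"offset": [-1,0.7,0],"spin": 0}
    - {"offset": [-1,0.7,0],"spin": 0}
    - {"offset": [-1,0.7,0],"spin": 0}
    - {"offset": [-1,0.7,0],"spin": 0}
    - {"offset": [-1,0.7,0],"spin": 0}
    - {"offset": [-1,0.7,0],"spin": 0}

```text
time_s: 18.65
position: [0.6412, 0.0479, 0.1005]
tcp_rot: [-0.0, 0.707, 0.707, -0.0]
ft_force: [0.1, 0.5, -1.3]
width: 0.0436
gripper_force: 20.0
```

Emit:
play_rows:
  moves:
    - {"offset": [-1,0.5,0],"spin": 0}
    - {"offset": [-0.2,0,0.5],"spin": 0}
    - {"offset": [0,0,1],"spin": 0}
    - {"offset": [0,0,1],"spin": 0}
    - {"offset": [0,0,1],"spin": 0}
    - {"offset": [0,0,0],"spin": 0}

```text
time_s: 19.4
position: [0.6478, 0.0259, 0.0272]
tcp_rot: [-0.002, 0.707, 0.707, -0.002]
ft_force: [-0.1, 0.1, -0.6]
width: 0.0435
gripper_force: 20.0
```

Emit:
play_rows:
  moves:
    - {"offset": [0,0,0.3],"spin": 0}
    - {"offset": [0,0,0.25],"spin": 0}
    - {"offset": [0,0,0],"spin": 0}

```text
time_s: 19.77
position: [0.6503, 0.0253, 0.0196]
tcp_rot: [-0.0, 0.707, 0.707, -0.0]
ft_force: [-0.6, -0.7, -1.0]
width: 0.0431
gripper_force: 20.0
```

Emit:
play_rows:
  moves:
    - {"offset": [0,0,0.15],"spin": 0}
    - {"offset": [0,0,0],"spin": 0}

```text
time_s: 20.02
position: [0.6503, 0.0253, 0.0166]
tcp_rot: [-0.0, 0.707, 0.707, -0.0]
ft_force: [-0.9, -0.2, -1.9]
width: 0.0431
gripper_force: 20.0
```

Emit:
play_rows:
  moves:
    - {"offset": [0,0,0],"spin": 0}
    - {"offset": [0,0,0],"spin": 0}
    - {"offset": [0,0,0],"spin": 0}
    - {"offset": [0,0,-0.5],"spin": 0}
    - {"offset": [0,0,-1],"spin": 0}
    - {"offset": [0,0,-1],"spin": 0}
    - {"offset": [0,0,-1],"spin": 0}
    - {"offset": [0,0,-1],"spin": 0}
    - {"offset": [0,0,-1],"spin": -1}
    - {"offset": [0,0,0],"spin": -1}
    - {"offset": [0,0,0],"spin": -1}
    - {"offset": [0,0,0],"spin": -1}
    - {"offset": [0,0,0],"spin": -1}
    - {"offset": [0,0,0],"spin": -1}
    - {"offset": [0,0,0],"spin": -1}
    - {"offset": [0,0,0],"spin": -1}
    - {"offset": [0,0,0],"spin": -1}
    - {"offset": [0,0,0],"spin": -1}
    - {"offset": [0,0,0],"spin": -1}
    - {"offset": [0,0,0],"spin": -1}
  hand: 0.66

```text
time_s: 22.52
position: [0.6504, 0.0253, 0.1276]
tcp_rot: [0.0, 0.357, 0.934, 0.0]
ft_force: [0.8, 0.3, -0.4]
width: 0.0615
gripper_force: 0.0
```

Emit:
play_rows:
  moves:
    - {"offset": [0,0,0],"spin": -1}
    - {"offset": [0,0,0],"spin": -1}
    - {"offset": [0,0,0],"spin": -1}
    - {"offset": [0,0,0],"spin": -1}
    - {"offset": [0,0,0],"spin": -1}
    - {"offset": [0,0,0],"spin": -1}
    - {"offset": [0,0,0],"spin": -1}
    - {"offset": [0,0,0],"spin": -1}
    - {"offset": [0,0,0],"spin": -0.8}
    - {"offset": [0,0,0],"spin": 0}

```text
time_s: 23.78
position: [0.6505, 0.0253, 0.1275]
tcp_rot: [0.0, 0.059, 0.998, 0.0]
ft_force: [0.2, 0.3, -0.1]
width: 0.0616
gripper_force: 0.0
```

```bash
cat >> h.py <<'E'
def go(x,y,z):
    from scipy.spatial.transform import Rotation as R
    s=manip.read_state(); w,a,b,c=s['tcp_rot']; M=R.from_quat([a,b,c,w]).as_matrix()
    print('yawY',np.degrees(np.arctan2(M[1,1],M[0,1])),'shares',np.round(M.T@(np.array([x,y,z])-s['position'])/.02,2))
E
python3 -c "
from h import *
go(.4705,-.0135+.05,.128)"
```

```text
yawY 83.19372170891464 shares [ 9.   -0.51 -0.03]
```

Emit:
play_rows:
  moves:
    - {"offset": [1,-0.5,0],"spin": 0}
    - {"offset": [1,-0.5,0],"spin": 0}
    - {"offset": [1,-0.5,0],"spin": 0}
    - {"offset": [1,-0.5,0],"spin": 0}
    - {"offset": [1,-0.5,0],"spin": 0}
    - {"offset": [1,-0.5,0],"spin": 0}
    - {"offset": [0.2,0,0],"spin": 0}
    - {"offset": [0,0,0],"spin": 0}
  hand: 0.5

```text
time_s: 24.78
position: [0.5206, -0.0195, 0.1272]
tcp_rot: [0.001, 0.06, 0.998, 0.0]
ft_force: [-0.1, -0.1, 0.3]
width: 0.0464
gripper_force: 0.0
```

```bash
python3 -c "
from h import *
see(['loop_tool'],'w5')"
```

```text
tcp [ 0.5206 -0.0195  0.1272] 24.775
```

View pics/w5.png

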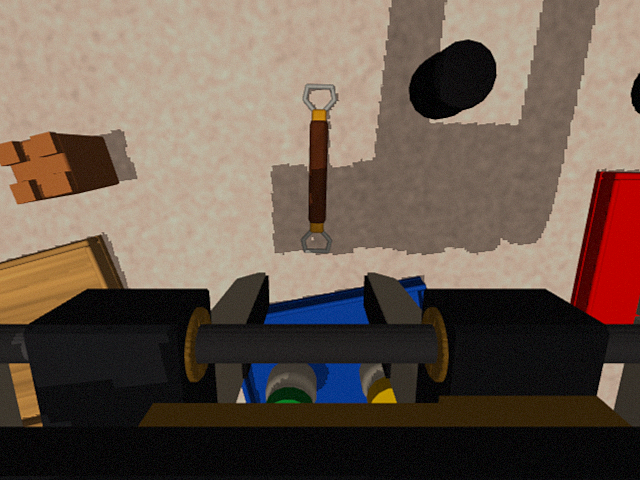

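The wrist view shows the loop tool from (320,85) to (316,250), its handle from (319,121) to (316,222), and both jars upright in blue at the bottom. The net missed the tool here, so I'll use the handle pixels with depth.

```bash
cat >> h.py <<'E'
def handle(p,T,u0,v0,u1,v1):
    m=np.zeros((480,640),bool); m[v0:v1,u0:u1]=1
    P,c=cloud(p,m,T); k=(P[:,2]>.008)&(c.max(1)<110)&(c[:,2]>c[:,0]*1.3); P=P[k]
    print('n',len(P),'z',np.percentile(P[:,2],[5,50,97]).round(4),'rect',*rect(P))
E
python3 -c "
from h import *
s,p,T=wrist(); handle(p,T,290,110,345,235); go(.4705,-.0135,.128)"
```

```text
n 1903 z [0.0111 0.0136 0.0151] rect [475.9 -13. ] [13.9 86.1] 82.0
yawY 83.21908602230026 shares [ 2.53 -0.   -0.06]
```

Emit:
play_rows:
  moves:
    - {"offset": [1,0,0.3],"spin": 0}
    - {"offset": [1,0,1],"spin": 0}
    - {"offset": [0.4,0,1],"spin": 0}
    - {"offset": [0,0,1],"spin": 0}
    - {"offset": [0,0,1],"spin": 0}
    - {"offset": [0,0,1],"spin": 0}
    - {"offset": [0,0,0.5],"spin": 0}
    - {"offset": [0,0,0.3],"spin": 0}
    - {"offset": [0,0,0],"spin": 0}

```text
time_s: 26.05
position: [0.4725, -0.0139, 0.0046]
tcp_rot: [-0.0, 0.059, 0.998, 0.0]
ft_force: [-0.5, -0.1, 0.1]
width: 0.0466
gripper_force: 0.0
```

Emit:
play_rows:
  moves:
    - {"offset": [0,0,0],"spin": 0}
    - {"offset": [0,0,0],"spin": 0}
    - {"offset": [0,0,0],"spin": 0}
    - {"offset": [0,0,0],"spin": 0}
    - {"offset": [0,0,0],"spin": 0}
  hand: 0

```text
time_s: 26.68
position: [0.4726, -0.014, 0.0049]
tcp_rot: [0.0, 0.059, 0.998, -0.0]
ft_force: [-0.3, -0.8, 1.4]
width: 0.0138
gripper_force: 20.0
```

Emit:
play_rows:
  moves:
    - {"offset": [0,0,-0.5],"spin": 0}
    - {"offset": [0,0,-1],"spin": 1}
    - {"offset": [0,0,-1],"spin": 1}
    - {"offset": [0,0,-1],"spin": 1}
    - {"offset": [0,0,-1],"spin": 1}
    - {"offset": [0,0,0],"spin": 1}
    - {"offset": [0,0,0],"spin": 1}
    - {"offset": [0,0,0],"spin": 1}
    - {"offset": [0,0,0],"spin": 1}
    - {"offset": [0,0,0],"spin": 1}
    - {"offset": [0,0,0],"spin": 1}
    - {"offset": [0,0,0],"spin": 1}
    - {"offset": [0,0,0],"spin": 1}
    - {"offset": [0,0,0],"spin": 1}
    - {"offset": [0,0,0],"spin": 1}
    - {"offset": [0,0,0],"spin": 1}
    - {"offset": [0,0,0],"spin": 1}
    - {"offset": [0,0,0],"spin": 1}
    - {"offset": [0,0,0],"spin": 1}
    - {"offset": [0,0,0],"spin": 0.8}

```text
time_s: 29.18
position: [0.4725, -0.014, 0.0952]
tcp_rot: [0.0, 0.657, 0.754, 0.0]
ft_force: [-0.4, -0.4, -1.3]
width: 0.0137
gripper_force: 20.0
```

```bash
python3 -c "
from h import *
go(.560,-.2744,.085)"
```

```text
yawY 7.898291932427698 shares [-13.5    2.55   0.51]
```

Emit:
play_rows:
  moves:
    - {"offset": [-1,0.5,0],"spin": 0}
    - {"offset": [-1,0.5,0],"spin": 0}
    - {"offset": [-1,0.5,0],"spin": 0}
    - {"offset": [-1,0.5,0],"spin": 0}
    - {"offset": [-1,0.5,0],"spin": 0}
    - {"offset": [-1,0,0],"spin": 0}
    - {"offset": [-1,0,0],"spin": 0}
    - {"offset": [-1,0,0],"spin": 0}
    - {"offset": [-1,0,0],"spin": 0}
    - {"offset": [-1,0,0],"spin": 0}
    - {"offset": [-1,0,0],"spin": 0}
    - {"offset": [-1,0,0],"spin": 0}
    - {"offset": [-1,0,0],"spin": 0}
    - {"offset": [-0.5,0,0],"spin": 0}
    - {"offset": [0,0,0],"spin": 0}

```text
time_s: 31.05
position: [0.5596, -0.275, 0.0945]
tcp_rot: [-0.0, 0.656, 0.754, 0.0]
ft_force: [0.3, 1.0, -0.8]
width: 0.014
gripper_force: 20.0
```

```bash
python3 -c "
from h import *
s,p,T=see(['wood_tray','loop_tool'],'w6')
P,c=cloud(p,np.ones((480,640),bool),T)
k=(abs(P[:,2]-.02)<.003)&(abs(P[:,0]-.5875)<.1)&(abs(P[:,1]+.2705)<.11); print(rect(P[k]))
go(.560,-.2744,.0098)"
```

```text
tcp [ 0.5596 -0.275   0.0945] 31.05
wood_tray 0.83 [238. 121. 472. 288.] ztop 0.02 mid [ 0.5826 -0.2423] col [ 45.  88. 126.] toprect [ 582.5 -243.6] [150.  115.3] 8.3 allrect [ 585.  -244.7] [161.7 121.5] 8.1
loop_tool 0.65 [290. 149. 344. 402.] ztop 0.104 mid [ 0.5598 -0.2719] col [14. 31. 62.] toprect [ 559.4 -272. ] [ 23.7 127. ] 7.8 allrect [ 565.4 -308.2] [ 39.  202.2] 7.4
(array([ 582.4, -243.3]), array([150.1, 114.5]), 8.3)
yawY 8.040435073898909 shares [-0.04  0.02  4.24]
```

View pics/w6.png

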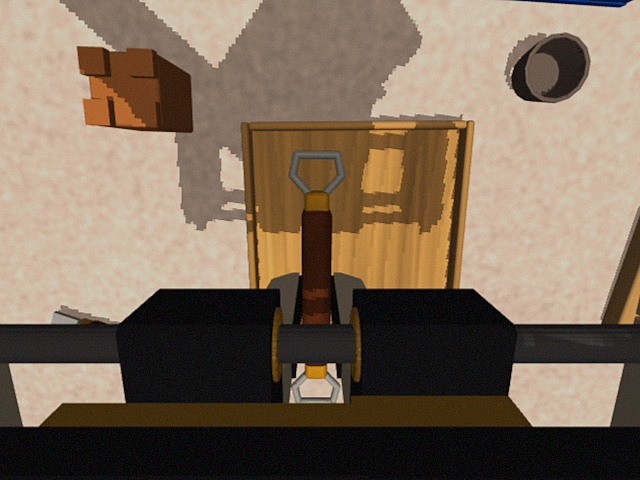

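The loop tool is held level at (317,150)–(317,400) over the wooden tray (near edge at row 125), parallel to its long side. The tray centre checks at (0.586,-0.271). Lowering.

Emit:
play_rows:
  moves:
    - {"offset": [0,0,0.5],"spin": 0}
    - {"offset": [0,0,1],"spin": 0}
    - {"offset": [0,0,1],"spin": 0}
    - {"offset": [0,0,1],"spin": 0}
    - {"offset": [0,0,0.4],"spin": 0}
    - {"offset": [0,0,0.3],"spin": 0}
    - {"offset": [0,0,0],"spin": 0}

```text
time_s: 32.08
position: [0.5599, -0.2746, 0.0108]
tcp_rot: [0.0, 0.656, 0.755, 0.0]
ft_force: [0.6, 0.1, -1.3]
width: 0.0139
gripper_force: 20.0
```

Emit:
play_rows:
  moves:
    - {"offset": [0,0,0],"spin": 0}
    - {"offset": [0,0,0],"spin": 0}
    - {"offset": [0,0,0],"spin": 0}
    - {"offset": [0,0,-0.5],"spin": 0}
    - {"offset": [0,0,-1],"spin": 0}
    - {"offset": [0,0,-1],"spin": 0}
    - {"offset": [0,0,-1],"spin": 0}
    - {"offset": [0,0,-1],"spin": 0}
    - {"offset": [0,0,-1],"spin": 0}
  hand: 0.32

```text
time_s: 33.2
position: [0.5597, -0.2744, 0.1223]
tcp_rot: [0.0, 0.656, 0.755, 0.0]
ft_force: [0.1, 0.6, -0.9]
width: 0.0298
gripper_force: 0.0
```

```bash
python3 -c "
from h import *
go(.47,-.365,.12)
p=vision.read_camera('top')
m=np.zeros((480,640),bool);m[280:345,495:530]=1
P,c=cloud(p,m);k=P[:,2]>.010;print(rect(P[k]))
for n in ('knife','loop_tool'):
  for r in nets.silhouettes(p,n):
    P,c=cloud(p,r['mask']);print(n,r['score'],np.percentile(P[:,2],[5,50,95]),rect(P))"
```

```text
yawY 8.016243901794994 shares [-3.86 -5.07  0.11]
(array([ 438.8, -267. ]), array([ 61.5, 257.6]), 16.9)
knife 0.66 [0.00669315 0.0137144  0.01765361] (array([ 432.1, -286.6]), array([ 37.4, 222.3]), 15.6)
loop_tool 0.69 [0.00965671 0.01841018 0.02320726] (array([ 537.5, -221.3]), array([ 27.9, 152.3]), 27.3)
```

Emit:
play_rows:
  moves:
    - {"offset": [0,0,0],"spin": -1}
    - {"offset": [0,0,0],"spin": -1}
    - {"offset": [0,0,0],"spin": -1}
    - {"offset": [0,0,0],"spin": -1}
    - {"offset": [0,0,0],"spin": -1}
    - {"offset": [0,0,0],"spin": -1}
    - {"offset": [0,0,0],"spin": -1}
    - {"offset": [0,0,0],"spin": -1}
    - {"offset": [0,0,0],"spin": -1}
    - {"offset": [0,0,0],"spin": -1}
    - {"offset": [0,0,0],"spin": -1}
    - {"offset": [0,0,0],"spin": -1}
    - {"offset": [0,0,0],"spin": -1}
    - {"offset": [0,0,0],"spin": -1}
    - {"offset": [0,0,0],"spin": -1}
    - {"offset": [0,0,0],"spin": -1}
    - {"offset": [0,0,0],"spin": -1}
    - {"offset": [0,0,0],"spin": -0.25}
  hand: 0.5

```text
time_s: 35.6
position: [0.5589, -0.274, 0.1193]
tcp_rot: [-0.001, 0.113, 0.994, 0.0]
ft_force: [-0.4, -0.0, -0.5]
width: 0.0463
gripper_force: 0.0
```

```bash
python3 -c "
from h import *
go(.481,-.386,.12)"
```

```text
yawY 77.03999327258961 shares [ 2.54 -6.33 -0.03]
```

Emit:
play_rows:
  moves:
    - {"offset": [0.4,-1,0],"spin": 0}
    - {"offset": [0.4,-1,0],"spin": 0}
    - {"offset": [0.4,-1,0],"spin": 0}
    - {"offset": [0.4,-1,0],"spin": 0}
    - {"offset": [0.4,-1,0],"spin": 0}
    - {"offset": [0.5,-1,0],"spin": 0}
    - {"offset": [0,-0.3,0],"spin": 0}
    - {"offset": [0,0,0],"spin": 0}

```text
time_s: 36.6
position: [0.4825, -0.3863, 0.1206]
tcp_rot: [0.0, 0.113, 0.994, 0.0]
ft_force: [0.3, 0.4, 0.4]
width: 0.0465
gripper_force: 0.0
```

```bash
python3 -c "
from h import *
s,p,T=see(['knife'],'w7'); handle(p,T,270,60,370,260); go(.432,-.375,.0045)"
```

```text
tcp [ 0.4825 -0.3863  0.1206] 36.6
knife 0.95 [305.  81. 323. 233.] ztop 0.015 mid [ 0.4236 -0.3721] col [10. 27. 62.] toprect [ 423.7 -372.2] [ 13.7 112.3] 77.3 allrect [ 423.7 -371.6] [ 14.7 112.5] 76.7
n 1999 z [0.0112 0.0135 0.0152] rect [ 433.  -374.3] [13.7 93.2] 77.3
yawY 77.0377686738264 shares [ 2.6  -0.06  5.8 ]
```

View pics/w7.png

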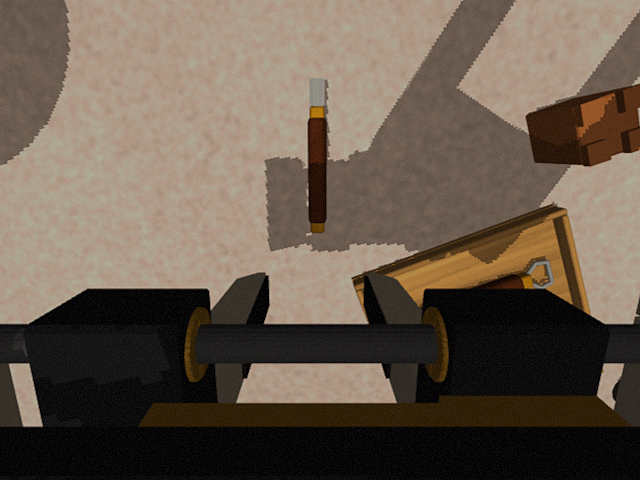

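The knife shows from (317,80), blade end, to (317,232), with handle middle at (0.433,-0.374). The loop tool lies in the wooden tray at lower right. Grasping.

Emit:
play_rows:
  moves:
    - {"offset": [1,0,0.2],"spin": 0}
    - {"offset": [1,0,1],"spin": 0}
    - {"offset": [0.55,0,1],"spin": 0}
    - {"offset": [0,0,1],"spin": 0}
    - {"offset": [0,0,1],"spin": 0}
    - {"offset": [0,0,1],"spin": 0}
    - {"offset": [0,0,0.35],"spin": 0}
    - {"offset": [0,0,0.25],"spin": 0}
    - {"offset": [0,0,0],"spin": 0}

```text
time_s: 37.83
position: [0.433, -0.3746, 0.0047]
tcp_rot: [0.0, 0.113, 0.994, -0.0]
ft_force: [-0.2, -0.8, 0.7]
width: 0.0464
gripper_force: 0.0
```

Emit:
play_rows:
  moves:
    - {"offset": [0,0,0],"spin": 0}
    - {"offset": [0,0,0],"spin": 0}
    - {"offset": [0,0,0],"spin": 0}
    - {"offset": [0,0,0],"spin": 0}
    - {"offset": [0,0,0],"spin": 0}
  hand: 0

```text
time_s: 38.45
position: [0.433, -0.3745, 0.0049]
tcp_rot: [0.0, 0.113, 0.994, -0.0]
ft_force: [-1.0, 0.6, 2.0]
width: 0.0141
gripper_force: 20.0
```

Emit:
play_rows:
  moves:
    - {"offset": [0,0,-0.5],"spin": 0}
    - {"offset": [0,0,-1],"spin": 1}
    - {"offset": [0,0,-1],"spin": 1}
    - {"offset": [0,0,-1],"spin": 1}
    - {"offset": [0,0,-1],"spin": 1}
    - {"offset": [0,0,0],"spin": 1}
    - {"offset": [0,0,0],"spin": 1}
    - {"offset": [0,0,0],"spin": 1}
    - {"offset": [0,0,0],"spin": 1}
    - {"offset": [0,0,0],"spin": 1}
    - {"offset": [0,0,0],"spin": 1}
    - {"offset": [0,0,0],"spin": 1}
    - {"offset": [0,0,0],"spin": 1}
    - {"offset": [0,0,0],"spin": 1}
    - {"offset": [0,0,0],"spin": 1}
    - {"offset": [0,0,0],"spin": 1}
    - {"offset": [0,0,0],"spin": 1}
    - {"offset": [0,0,0],"spin": 1}
    - {"offset": [0,0,0],"spin": 0.25}

```text
time_s: 40.83
position: [0.433, -0.3746, 0.0952]
tcp_rot: [0.0, 0.656, 0.755, -0.0]
ft_force: [0.5, -0.2, -0.5]
width: 0.0137
gripper_force: 20.0
```

```bash
python3 -c "
from h import *
go(.615,-.2766,.095)"
```

```text
yawY 7.991578328647434 shares [3.58 9.69 0.01]
```

Emit:
play_rows:
  moves:
    - {"offset": [0.4,1,0],"spin": 0}
    - {"offset": [0.4,1,0],"spin": 0}
    - {"offset": [0.4,1,0],"spin": 0}
    - {"offset": [0.4,1,0],"spin": 0}
    - {"offset": [0.4,1,0],"spin": 0}
    - {"offset": [0.4,1,0],"spin": 0}
    - {"offset": [0.4,1,0],"spin": 0}
    - {"offset": [0.4,1,0],"spin": 0}
    - {"offset": [0.4,1,0],"spin": 0}
    - {"offset": [0,0.7,0],"spin": 0}
    - {"offset": [0,0,0],"spin": 0}

```text
time_s: 42.2
position: [0.616, -0.2754, 0.0945]
tcp_rot: [0.0, 0.656, 0.755, 0.0]
ft_force: [0.3, -0.1, -0.6]
width: 0.0137
gripper_force: 20.0
```

```bash
python3 -c "
from h import *
s,p,T=see(['knife','loop_tool'],'w8'); go(.615,-.2766,.0103)"
```

```text
tcp [ 0.616  -0.2754  0.0945] 42.2
knife 0.75 [296. 154. 329. 380.] ztop 0.104 mid [ 0.615  -0.2649] col [13. 27. 54.] toprect [ 614.9 -265.1] [ 13.9 112.3] 8.1 allrect [ 614.2 -265.1] [ 17.8 112. ] 5.2
loop_tool 0.67 [214. 137. 256. 290.] ztop 0.02 mid [ 0.5563 -0.26  ] col [15. 36. 79.] toprect [ 558.9 -260.3] [ 23.9 104.3] 8.0 allrect [ 555.6 -260.5] [ 25.6 105.3] 4.0
yawY 8.002416364279151 shares [-0.03  0.02  4.2 ]
```

View pics/w8.png

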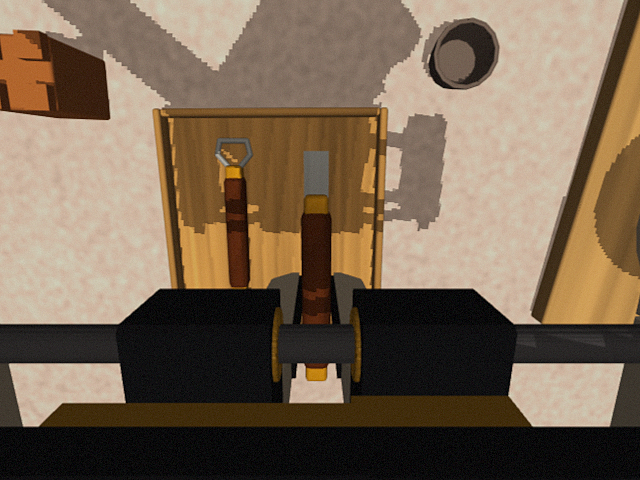

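The knife is held at (316,150)–(316,380), blade towards the near edge, parallel to the loop tool lying at (235,140)–(238,285), with a clear gap between them. Lowering and releasing.

Emit:
play_rows:
  moves:
    - {"offset": [0,0,0.5],"spin": 0}
    - {"offset": [0,0,1],"spin": 0}
    - {"offset": [0,0,1],"spin": 0}
    - {"offset": [0,0,1],"spin": 0}
    - {"offset": [0,0,0.4],"spin": 0}
    - {"offset": [0,0,0.3],"spin": 0}
    - {"offset": [0,0,0],"spin": 0}

```text
time_s: 43.22
position: [0.6153, -0.2763, 0.0109]
tcp_rot: [0.0, 0.656, 0.755, 0.0]
ft_force: [-0.3, -0.2, 0.8]
width: 0.0138
gripper_force: 20.0
```

Emit:
play_rows:
  moves:
    - {"offset": [0,0,0],"spin": 0}
    - {"offset": [0,0,0],"spin": 0}
    - {"offset": [0,0,0],"spin": 0}
    - {"offset": [0,0,-0.5],"spin": 0}
    - {"offset": [0,0,-1],"spin": 0}
    - {"offset": [0,0,-1],"spin": 0}
    - {"offset": [0,0,-1],"spin": 0}
    - {"offset": [0,0,-1],"spin": 0}
    - {"offset": [0,0,-1],"spin": 0}
    - {"offset": [0,0,-1],"spin": 0.4}
  hand: 0.3

```text
time_s: 44.48
position: [0.6149, -0.2761, 0.1421]
tcp_rot: [0.0, 0.667, 0.745, 0.0]
ft_force: [0.2, -0.1, 0.8]
width: 0.0277
gripper_force: 0.0
```

```bash
python3 -c "
from h import *
go(.4445,-.193-.02,.14)"
```

```text
yawY 6.338518582393772 shares [ 4.08 -8.12  0.1 ]
```

Emit:
play_rows:
  moves:
    - {"offset": [0.5,-1,0],"spin": 0}
    - {"offset": [0.5,-1,0],"spin": 0}
    - {"offset": [0.5,-1,0],"spin": 0}
    - {"offset": [0.5,-1,0],"spin": 0}
    - {"offset": [0.5,-1,0],"spin": 0}
    - {"offset": [0.5,-1,0],"spin": 0}
    - {"offset": [0.5,-1,0],"spin": 0}
    - {"offset": [0.5,-1,0],"spin": 0}
    - {"offset": [0,-0.1,0],"spin": 0}
    - {"offset": [0,0,0],"spin": 0}
  hand: 0.8

```text
time_s: 45.72
position: [0.4456, -0.2151, 0.1413]
tcp_rot: [0.001, 0.667, 0.745, 0.0]
ft_force: [1.0, -0.1, -0.2]
width: 0.0744
gripper_force: 0.0
```

```bash
python3 -c "
from h import *
s,p,T=see(['kiln_post'],'w9'); go(.4445,-.193,.024)"
```

```text
tcp [ 0.4456 -0.2151  0.1413] 45.725
yawY 6.397952545520172 shares [1.1  0.06 5.85]
```

View pics/w9.png

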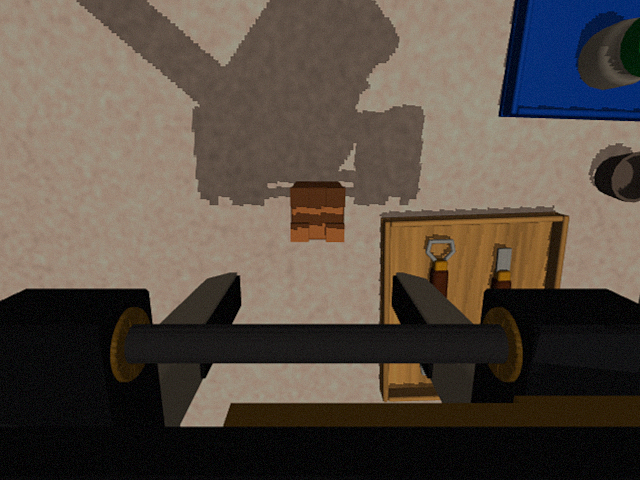

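The post sits square to the gripper at (291–344, 182–242), and both tools lie apart in the wooden tray. The net missed the post, so I'll measure it from the depth.

```bash
python3 -c "
from h import *
s,p,T=wrist(); m=np.zeros((480,640),bool); m[170:255,275:360]=1
P,c=cloud(p,m,T); k=P[:,2]>.048; print(P[k][:,2].max(),rect(P[k]),rect(P[P[:,2]>.02]))
x,y=rect(P[k])[0]/1000; go(x,y,.024)"
```

```text
0.062367079424264726 (array([ 444.1, -191.4]), array([38.1, 38.3]), 6.0) (array([ 444.1, -191.4]), array([38.1, 38.4]), 6.0)
yawY 6.406432718594097 shares [1.18 0.06 5.84]
```

Emit:
play_rows:
  moves:
    - {"offset": [1,0,0.2],"spin": 0}
    - {"offset": [0.2,0,0.65],"spin": 0}
    - {"offset": [0,0,1],"spin": 0}
    - {"offset": [0,0,1],"spin": 0}
    - {"offset": [0,0,1],"spin": 0}
    - {"offset": [0,0,1],"spin": 0}
    - {"offset": [0,0,1],"spin": 0}
    - {"offset": [0,0,0],"spin": 0}

```text
time_s: 46.88
position: [0.4403, -0.1893, 0.0211]
tcp_rot: [-0.002, 0.666, 0.746, -0.001]
ft_force: [-0.2, 0.2, 0.2]
width: 0.074
gripper_force: 0.0
```

Emit:
play_rows:
  moves:
    - {"offset": [0,0,0],"spin": 0}
    - {"offset": [0,0,0],"spin": 0}
    - {"offset": [0,0,0],"spin": 0}
    - {"offset": [0,0,0],"spin": 0}
    - {"offset": [0,0,0],"spin": 0}
    - {"offset": [0,0,0],"spin": 0}
  hand: 0.2
  force: 25

```text
time_s: 47.62
position: [0.4427, -0.191, 0.0241]
tcp_rot: [0.0, 0.666, 0.746, 0.0]
ft_force: [1.3, 0.9, 3.4]
width: 0.0377
gripper_force: 25.0
```

Emit:
play_rows:
  moves:
    - {"offset": [0,0,-0.5],"spin": 0}
    - {"offset": [0,0,-1],"spin": 0}
    - {"offset": [0,0,-1],"spin": 0}
    - {"offset": [0,0,-1],"spin": 0}
    - {"offset": [0,0,-1],"spin": 0}
    - {"offset": [0,0,0],"spin": 0}

```text
time_s: 48.38
position: [0.4433, -0.1915, 0.1154]
tcp_rot: [0.002, 0.666, 0.746, 0.0]
ft_force: [-0.7, 0.5, -1.6]
width: 0.0378
gripper_force: 25.0
```

```bash
python3 -c "
from h import *
go(.583,.282,.114)"
```

```text
yawY 6.413292030631681 shares [22.75  9.58  0.05]
```

Emit:
play_rows:
  moves:
    - {"offset": [1,0.4,0],"spin": 0}
    - {"offset": [1,0.4,0],"spin": 0}
    - {"offset": [1,0.4,0],"spin": 0}
    - {"offset": [1,0.4,0],"spin": 0}
    - {"offset": [1,0.4,0],"spin": 0}
    - {"offset": [1,0.4,0],"spin": 0}
    - {"offset": [1,0.4,0],"spin": 0}
    - {"offset": [1,0.4,0],"spin": 0}
    - {"offset": [1,0.4,0],"spin": 0}
    - {"offset": [1,0.4,0],"spin": 0}
    - {"offset": [1,0.4,0],"spin": 0}
    - {"offset": [1,0.4,0],"spin": 0}
    - {"offset": [1,0.4,0],"spin": 0}
    - {"offset": [1,0.4,0],"spin": 0}
    - {"offset": [1,0.4,0],"spin": 0}
    - {"offset": [1,0.4,0],"spin": 0}
    - {"offset": [1,0.4,0],"spin": 0}
    - {"offset": [1,0.4,0],"spin": 0}
    - {"offset": [1,0.4,0],"spin": 0}
    - {"offset": [1,0.4,0],"spin": 0}

```text
time_s: 50.88
position: [0.557, 0.226, 0.1136]
tcp_rot: [0.0, 0.666, 0.746, 0.0]
ft_force: [0.5, -0.2, -1.4]
width: 0.0379
gripper_force: 25.0
```

Emit:
play_rows:
  moves:
    - {"offset": [1,0.6,0],"spin": 0}
    - {"offset": [1,0.6,0],"spin": 0}
    - {"offset": [0.7,0.4,0],"spin": 0}
    - {"offset": [0,0,0],"spin": 0}

```text
time_s: 51.38
position: [0.5825, 0.2833, 0.1134]
tcp_rot: [-0.0, 0.666, 0.746, 0.0]
ft_force: [-0.1, 0.2, -1.3]
width: 0.0381
gripper_force: 25.0
```

```bash
python3 -c "
from h import *
s,p,T=see(['red_tray','kiln_post'],'w10'); go(.583,.282,.0295)"
```

```text
tcp [0.5825 0.2833 0.1134] 51.375
red_tray 0.75 [207. 100. 447. 297.] ztop 0.02 mid [0.5851 0.3078] col [  0.   2. 144.] toprect [584.6 298.4] [140.3 150.3] 82.3 allrect [585.1 294.3] [152.  162.1] 82.4
kiln_post 0.73 [266. 241. 362. 371.] ztop 0.15 mid [0.5831 0.2885] col [ 27.  61. 112.] toprect [582.4 289.2] [38.1 52.1] 6.4 allrect [598.3 242.2] [ 61.  151.7] 28.5
yawY 6.414161646218721 shares [0.02 0.05 4.19]
```

View pics/w10.png

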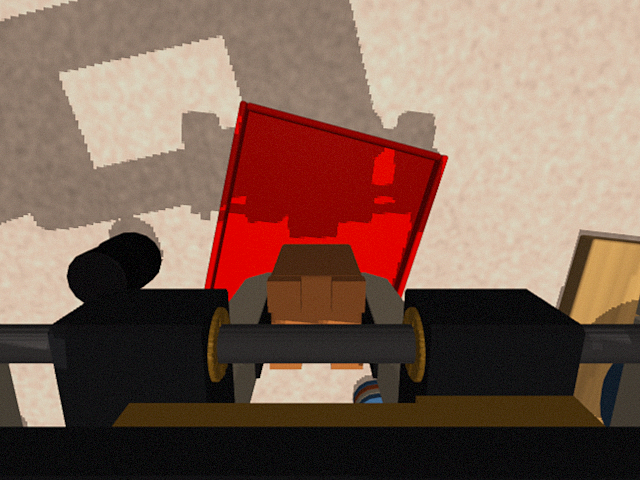

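The post is held at (315,310), centred over the red tray. Lowering, releasing and rising.

Emit:
play_rows:
  moves:
    - {"offset": [0,0,0.5],"spin": 0}
    - {"offset": [0,0,1],"spin": 0}
    - {"offset": [0,0,1],"spin": 0}
    - {"offset": [0,0,1],"spin": 0}
    - {"offset": [0,0,0.4],"spin": 0}
    - {"offset": [0,0,0.25],"spin": 0}
    - {"offset": [0,0,0],"spin": 0}

```text
time_s: 52.4
position: [0.5825, 0.2819, 0.0307]
tcp_rot: [0.0, 0.666, 0.746, 0.0]
ft_force: [-0.2, -0.2, -1.8]
width: 0.0378
gripper_force: 25.0
```

Emit:
play_rows:
  moves:
    - {"offset": [0,0,0],"spin": 0}
    - {"offset": [0,0,0],"spin": 0}
    - {"offset": [0,0,0],"spin": 0}
    - {"offset": [0,0,-0.5],"spin": 0}
    - {"offset": [0,0,-1],"spin": 0}
    - {"offset": [0,0,-1],"spin": 0}
    - {"offset": [0,0,-1],"spin": 0}
    - {"offset": [0,0,-1],"spin": 0}
    - {"offset": [0,0,-1],"spin": 0}
    - {"offset": [-0.6,-1,-1],"spin": 0}
    - {"offset": [-0.6,-1,-1],"spin": 0}
    - {"offset": [-0.6,-1,0],"spin": 0}
    - {"offset": [-0.6,-1,0],"spin": 0}
    - {"offset": [-0.6,-1,0],"spin": 0}
    - {"offset": [-0.6,-1,0],"spin": 0}
    - {"offset": [-0.6,-1,0],"spin": 0}
    - {"offset": [0,0,0],"spin": 0}
  hand: 0.65

```text
time_s: 54.52
position: [0.4522, 0.1822, 0.1814]
tcp_rot: [0.0, 0.667, 0.745, 0.0]
ft_force: [0.6, 0.7, 0.2]
width: 0.0604
gripper_force: 0.0
```

```bash
python3 -c "
from h import *
for n in ('top','scene'):
    p=vision.read_camera(n); cv2.imwrite(f'pics/{n}1.png',p['pixels'])
    for o in('green_jar','yellow_jar','loop_tool','knife','kiln_post','pinch_pot'):
        for r in nets.silhouettes(p,o):
            if r['score']<.4: continue
            P,c=cloud(p,r['mask']);zt=np.percentile(P[:,2],97); t=P[:,2]>zt-.006
            print(n,o,round(r['score'],2),zt.round(3),np.round((P[t].min(0)+P[t].max(0))/2,3)[:2],np.median(c,0))
"
```

```text
top green_jar 0.92 0.063 [ 0.65  -0.059] [ 47. 107.  30.]
top green_jar 0.65 0.058 [0.421 0.081] [20. 20. 21.]
top yellow_jar 0.88 0.064 [0.65  0.022] [ 12. 130. 152.]
top loop_tool 0.74 0.023 [ 0.56  -0.267] [18. 36. 67.]
top knife 0.66 0.022 [ 0.614 -0.271] [18. 36. 67.]
top pinch_pot 0.53 0.027 [ 0.688 -0.143] [62.5 72.  82. ]
scene green_jar 0.85 0.062 [ 0.652 -0.055] [44. 96. 16.]
scene green_jar 0.74 0.057 [0.422 0.086] [10. 10. 11.]
scene green_jar 0.64 0.057 [0.442 0.252] [6. 6. 6.]
scene yellow_jar 0.85 0.062 [0.651 0.027] [ 36. 103. 112.]
scene loop_tool 0.77 0.021 [ 0.563 -0.27 ] [17. 39. 71.]
scene loop_tool 0.68 0.02 [ 0.651 -0.012] [121.  57.  11.]
scene loop_tool 0.63 0.062 [ 0.652 -0.055] [54. 91. 16.]
scene knife 0.62 0.021 [ 0.618 -0.268] [17. 37. 70.]
scene kiln_post 0.67 0.067 [0.583 0.283] [ 22.  46. 101.]
scene pinch_pot 0.65 0.025 [ 0.689 -0.138] [57. 67. 77.]
```

View pics/scene1.png

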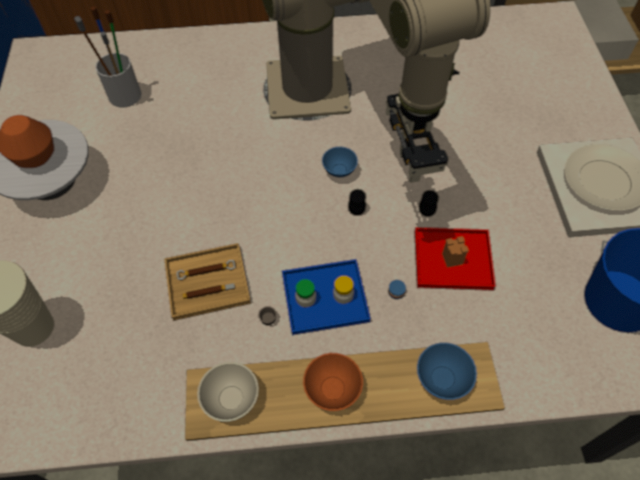

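The scene view shows the jars upright in blue (305,292) and (344,288), the tools flat and apart in wood (208,270) and (210,291), and the post upright in red (456,250). The pinch pot (268,315) hasn't moved, and the look-alikes are as they were.

```bash
python3 -c "
from station import manip
print(manip.hand_in())"
```

```text
the job is handed in; nothing more can be done
None
```

I handed the job in at about 55 s of the 134 s allowed: both jars are upright in the blue tray, the loop tool and knife lie flat and apart in the wooden tray, and the post is upright in the red tray; the pinch pot and black look-alikes have not moved.

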